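# Load the sample vial into its well of the graded block

## Task

Take the vial that stands on the white slip, put it in the well of the graded aluminium block that matches its diameter, and press it fully home, until the stiff floor of the well comes up firmly against its stop: hold it there for a moment with about 15 newtons, and never more than 20. Then let go, leaving it upright in the well and the other two vials standing where they are.

Things in the scene. Friction and masses are not known exactly. Their poses are not given: they have to be found in the camera images.
- slip: white square paper request slip, 75 mm, flat on a blue pad; the vial to load stands at its middle (within about 12 mm), the other two stand 100 to 130 mm from it. Origin: its middle at table height
- block: fixed bright aluminium block 64 mm (x) by 215 mm (y) by 66 mm tall, a graded row of five wells along its y axis, 40 mm apart, for 10, 15, 20, 25 and 30 mm vials: smallest at the -y end (robot's right), largest at +y. Origin: centre of its underside. Each well has a screw-set hidden rubber stop (about 5 N/mm): a vial is home with its foot 22 to 42 mm below the mouth, differently every time
- vial15: capped sample vial, plain cylinder: white body 15 mm in diameter with a flat foot (1.5 mm chamfer), blue cap 18 mm in diameter over the top 15 mm, 100 mm tall in all, about 22 g. Origin: centre of the foot; z runs up the vial. It stands upright on the table at the start, either on the slip or beside it
- vial20: capped sample vial, plain cylinder: white body 20 mm in diameter with a flat foot (1.5 mm chamfer), blue cap 23 mm in diameter over the top 15 mm, 100 mm tall in all, about 30 g. Origin: centre of the foot; z runs up the vial. It stands upright on the table at the start, either on the slip or beside it
- vial25: capped sample vial, plain cylinder: white body 25 mm in diameter with a flat foot (1.5 mm chamfer), blue cap 28 mm in diameter over the top 15 mm, 100 mm tall in all, about 42 g. Origin: centre of the foot; z runs up the vial. It stands upright on the table at the start, either on the slip or beside it
- well15 (a point): centre of the mouth of the 15 mm well (40 mm to the -y side of the block's middle), level with the block's top; bore 17 mm, 1 mm chamfer, z up. Its black floor plate waits 8 to 31 mm down; it takes 3 to 6 N to push down, stays where left, and travels 11 to 14 mm to the stop, where the force rises clearly. Home: at rest with over 10 N; more than 24 N between vial and block cracks the vial
- well20 (a point): centre of the mouth of the 20 mm well (the middle one), level with the block's top; bore 22 mm, 1 mm chamfer, z up. Its black floor plate waits 8 to 31 mm down; it takes 3 to 6 N to push down, stays where left, and travels 11 to 14 mm to the stop, where the force rises clearly. Home: at rest with over 10 N; more than 24 N between vial and block cracks the vial
- well25 (a point): centre of the mouth of the 25 mm well (40 mm to the +y side of the block's middle), level with the block's top; bore 27 mm, 1 mm chamfer, z up. Its black floor plate waits 8 to 31 mm down; it takes 3 to 6 N to push down, stays where left, and travels 11 to 14 mm to the stop, where the force rises clearly. Home: at rest with over 10 N; more than 24 N between vial and block cracks the vial
Mind the look-alikes: they are no part of the job. What is shaped like the vial15 but green or purple is not meant.

How it is judged:
On the way:
1. the vial from the slip is pressed home in the well of its own diameter: upright, at rest, pushing on the floor and its stop with more than 10 N for 0.2 s, the other vials still in their places (((horizontal distance between vial15 and well15 below 0.003 m and z of vial15 in the frame of well15 below -0.019 m and angle between each of vial15, vial20, vial25's own z axis and vertical below 0.08 rad and contact force between vial15 and block above 10 N and linear speed of vial15 below 0.006 m/s and distance of each of vial20, vial25 from where it was at the start of the episode below 0.015 m and horizontal distance between each of vial20, vial25 and slip above 0.06 m) or (horizontal distance between vial20 and well20 below 0.003 m and z of vial20 in the frame of well20 below -0.019 m and angle between each of vial20, vial15, vial25's own z axis and vertical below 0.08 rad and contact force between vial20 and block above 10 N and linear speed of vial20 below 0.006 m/s and distance of each of vial15, vial25 from where it was at the start of the episode below 0.015 m and horizontal distance between each of vial15, vial25 and slip above 0.06 m) or (horizontal distance between vial25 and well25 below 0.003 m and z of vial25 in the frame of well25 below -0.019 m and angle between each of vial25, vial15, vial20's own z axis and vertical below 0.08 rad and contact force between vial25 and block above 10 N and linear speed of vial25 below 0.006 m/s and distance of each of vial15, vial20 from where it was at the start of the episode below 0.015 m and horizontal distance between each of vial15, vial20 and slip above 0.06 m))), for 0.2 s.
At the end, for the whole second after the job is handed in: The vial that stood on the slip is upright (within 0.08 rad) and at rest in the well of its own diameter, centred within 3 mm, its foot more than 19 mm below the mouth; the other two vials stand upright within 15 mm of where they were, and none is on the slip (((horizontal distance between vial15 and well15 below 0.003 m and z of vial15 in the frame of well15 below -0.019 m and angle between each of vial15, vial20, vial25's own z axis and vertical below 0.08 rad and linear speed of vial15 below 0.01 m/s and distance of each of vial20, vial25 from where it was at the start of the episode below 0.015 m and horizontal distance between each of vial20, vial25 and slip above 0.06 m) or (horizontal distance between vial20 and well20 below 0.003 m and z of vial20 in the frame of well20 below -0.019 m and angle between each of vial20, vial15, vial25's own z axis and vertical below 0.08 rad and linear speed of vial20 below 0.01 m/s and distance of each of vial15, vial25 from where it was at the start of the episode below 0.015 m and horizontal distance between each of vial15, vial25 and slip above 0.06 m) or (horizontal distance between vial25 and well25 below 0.003 m and z of vial25 in the frame of well25 below -0.019 m and angle between each of vial25, vial15, vial20's own z axis and vertical below 0.08 rad and linear speed of vial25 below 0.01 m/s and distance of each of vial15, vial20 from where it was at the start of the episode below 0.015 m and horizontal distance between each of vial15, vial20 and slip above 0.06 m))); the robot touches nothing.
It fails at once if the 15 mm vial is pushed against the block with more than 24 N (contact force between vial15 and block above 24 N).
It fails at once if the 20 mm vial is pushed against the block with more than 24 N (contact force between vial20 and block above 24 N).
It fails at once if the 25 mm vial is pushed against the block with more than 24 N (contact force between vial25 and block above 24 N).
It also fails if it takes over 58 s, if anything falls off the work surface, if the arm or the gripper's body presses on something with over 40 N, if the wrist force passes 120 N, or if a joint passes its speed limit or range.

## Robot

A 7-joint arm with a two-finger parallel gripper is mounted at the origin on the work surface. World frame = base frame: x ahead of the robot, y to its left, z up, the work surface at z = 0. Lengths are in m, angles in rad, forces in N, time in s.
With the tool pointing down it reaches from about 0.4 to 0.75 m from the base axis. Payload 19.5 kg.
Tool frame: the origin (TCP) lies on the centre line of the jaws, within the pads' length; the fingertips stand 14 mm ahead of it and the grasp point (between the pads) lies 5 mm behind it; z points along the fingers, y is the line along which they close (so a half turn about z gives the same grasp; the last joint's range is limited). The gripper opens to 85 mm and grips with 20 to 120 N. Pads are 22 mm wide; open, the fingers measure 114 mm over their backs; the gripper's body (76 mm by 85 mm) begins 54 mm behind the grasp point. The pads swing forward as they close: fully open they stand 13 mm farther back than shut.
Start: joints at [-1.193, 0.707, -0.028, 1.485, 0.022, 0.951, -0.075], TCP at [0.234, 0.525, 0.245] pointing down, gripper open.
Joint ranges: [-2.71, 2.71], [-0.32, 2.16], [-1.57, 1.52], [0, 2.45], [-1.46, 4.6], [0, 2.02], [-2.83, 2.83]. Speed limits (rad/s): [1.89, 1.89, 2.57, 2.57, 3.01, 3.01, 3.01].

## Interface

Orientations are given as a unit quaternion [w, x, y, z].
In Python, from plant import bot, kin, cams, monitor gives the robot as it stands. Calls block until the motion is done:
- bot.move_pose(position, orientation): joint-space move of the TCP to a pose.
- bot.move_straight(position, max_speed=0.15, ori=None): straight line of the TCP; ori=None keeps the orientation; max_speed is the mean speed in m/s.
- bot.set_joints(angles): joint-space move.
- bot.command_gripper(opening, f_grip=None): finger opening in m; f_grip is the grip in N (None keeps the last); returns when the fingers have stopped.
- bot.sleep(seconds).
- kin.solve_ik(position, orientation): joint angles nearest the present ones, or None.
- cams.capture(name): name is "scene" or "top" or "wrist"; returns a dict with "img" (480x640x3 uint8, blue, green, red), "z_map" (480x640 float32, m along the optical axis (not along the pixel's ray), 0 where there is no reading), "fovy" (degrees; the focal length in pixels is half the picture's height over the tangent of half this angle, whatever the lens; pixels are square), "cx", "cy" (the principal point, pixels), "view" (4x4, takes a point from world to camera coordinates); the wrist camera has in their place "hand_eye" (4x4, takes a point from camera to tool coordinates, whose origin is the TCP and whose axes are the flange's). Camera axes: x right, y down, z forward; pixel columns grow to the right and rows downward; lengths in m; the calibration is good to about 2 mm. A picture is of the moment at which its call begins: read the wrist's pose just before it.
A pose or a line that the arm cannot do raises bot.IKError and nothing moves.
- bot.hand_in(): hands the job in; it is judged then, once.
Readings, each from a call of its own:
- monitor.current_time_s(): time.
- monitor.current_joints(): joint angles.
- monitor.current_qvel(): joint speeds.
- monitor.current_tau(): joint torques, N m.
- monitor.current_position(): TCP position.
- monitor.current_tool_rot(): TCP orientation.
- monitor.current_wrist_force(): force on the tool from outside, world axes, zero at the start.
- monitor.current_moment(): the same for the moment, N m.
- monitor.current_finger_gap(): finger opening in m.
- monitor.current_finger_force(): force on a finger pad.
Only numpy, scipy, OpenCV 4.12 (cv2) and the standard library are available. Lean on these libraries where they do the work, as an engineer would, in place of code of your own. Each camera call takes 0.05 s, during which the arm holds its last target. There are 200 camera calls.

## Working session

There is one attempt and no reset: what is moved stays moved. The work goes in short steps, each a Python script; the robot and the scene stay as the last script left them, time stands still between calls to the robot, and variables do not carry over. Pictures are saved under pics/ and viewed, at most 10 in all, crops included, and the job is handed in when it is done.

```bash
mkdir -p pics
cat > h.py <<'E'
import numpy as np, cv2, pickle
def w(c,u,v,z=None,h=None):
    f=240/np.tan(np.radians(c['fovy'])/2); T=np.linalg.inv(c['view'])
    r=np.array([(u-c['cx'])/f,(v-c['cy'])/f,1.])
    if h is not None: z=(h-T[2,3])/(T[:3,:3]@r)[2]
    elif z is None: z=c['z_map'][int(round(v)),int(round(u))]
    return T[:3,:3]@(r*z)+T[:3,3]
E
python3 - <<'E'
from plant import bot,kin,cams,monitor
import cv2,pickle
for n in('scene','top'):
    c=cams.capture(n);cv2.imwrite(f'pics/{n}.png',c['img']);pickle.dump(c,open(n+'.pkl','wb'))
    print({k:v for k,v in c.items() if k not in('img','z_map')})
print(monitor.current_tool_rot(),monitor.current_time_s(),monitor.current_wrist_force())
E
```

```text
{'fovy': 48.75365833411949, 'cx': 326.8756870631546, 'cy': 239.78255346461242, 'view': array([[ 0.88292153,  0.46901985,  0.02167826, -0.50139642],
       [ 0.31758243, -0.56256214, -0.76332512, -0.07600668],
       [-0.34581927,  0.68084082, -0.64565069,  1.06916011],
       [ 0.        ,  0.        ,  0.        ,  1.        ]])}
{'fovy': 51.006214871602964, 'cx': 321.10253912910883, 'cy': 233.05770000904488, 'view': array([[ 0.01301049, -0.99987544,  0.008935  ,  0.03722441],
       [-0.98974657, -0.0141488 , -0.14213214,  0.53320315],
       [ 0.14224086, -0.00699417, -0.98980736,  0.92771849],
       [ 0.        ,  0.        ,  0.        ,  1.        ]])}
[-9.40354391e-05  2.08366758e-01  9.78050644e-01 -4.71326081e-04] 0.1 [-0.4157718   1.26533496 -0.59140242]
```

View pics/top.png

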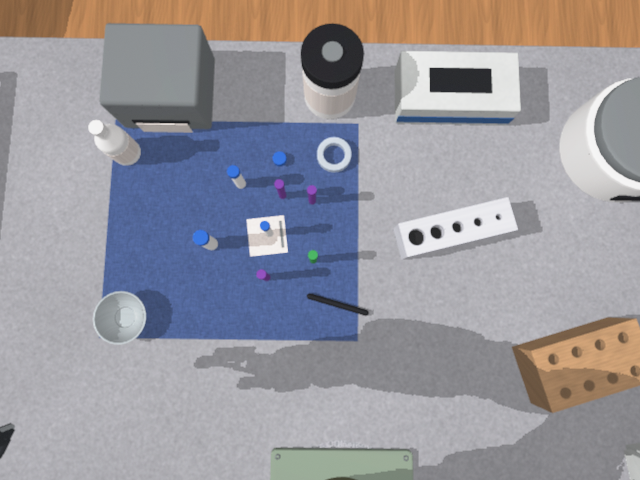

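View pics/scene.png

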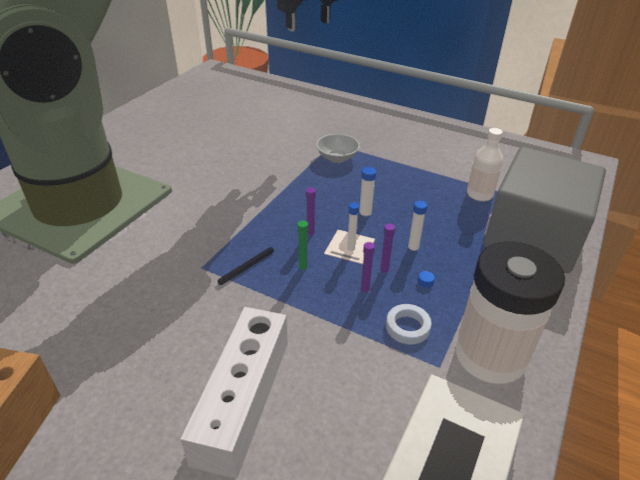

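The slip vial is the thinnest one, so vial15, at top-view (265,226). The 15 mm well is the fourth hole from the large end, near (477,222). Next I'll enlarge both areas.

Run:
```python
import cv2,numpy as np
t=cv2.imread('pics/top.png');s=cv2.imread('pics/scene.png')
a=cv2.resize(t[195:265,390:525],None,fx=5.9,fy=5.9,interpolation=3)[:300]
a=cv2.resize(t[195:265,390:530],(800,400),interpolation=3)
b=cv2.resize(t[205:255,200:340][:35],(800,200),interpolation=3)
cv2.imwrite('pics/a.png',np.vstack([a,b]))
cv2.imwrite('pics/b.png',cv2.resize(s[300:480,170:410],(800,600),interpolation=3))
```

```text
(no output)
```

View pics/a.png

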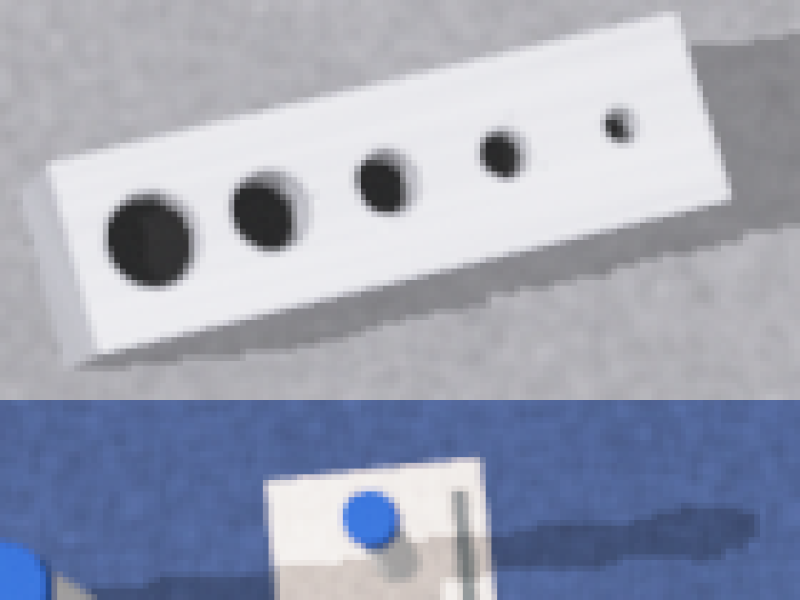

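View pics/b.png

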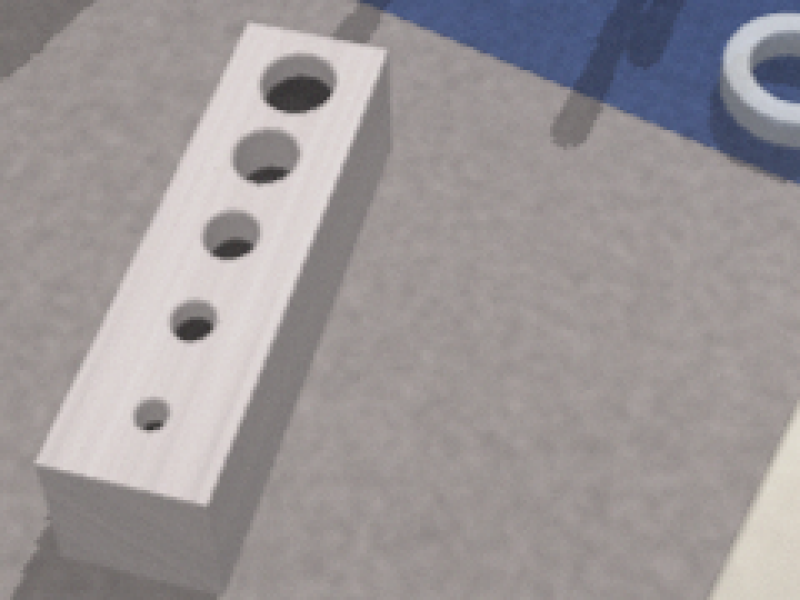

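The crops show the 15 mm well at (503,154) in the top crop and (194,321) in the scene crop. The slip vial's cap centre is at (371,519), and the block is yawed.

Run:
```python
from h import *
t=pickle.load(open('top.pkl','rb'));s=pickle.load(open('scene.pkl','rb'))
np.set_printoptions(precision=4,suppress=True)
g=lambda u,k,o:(np.array(u)+.5)/k-.5+o
H=dict(h30=((152,239),(298,83)),h25=((270,210),(266,157)),h20=((388,182),(232,235)),h15=((503,154),(194,321)),h10=((620,125),(152,415)))
for n,(a,b) in H.items():
    print(n,w(t,*g(a,5.714,(390,195)),h=.066),w(s,*g(b,3.333,(170,300)),h=.066))
for q,k,o,c in(([(48,162),(680,12),(732,200),(98,352)],5.714,(390,195),t),([(248,22),(386,48),(210,506),(37,464)],3.333,(170,300),s)):
    p=np.array([w(c,*g(a,k,o),h=.066) for a in q]);print('blk',p.mean(0),p[:,:2].tolist())
def caps(c,lo,hi,nm):
    m=cv2.inRange(cv2.cvtColor(c['img'],cv2.COLOR_BGR2HSV),lo,hi)
    n,l,st,ce=cv2.connectedComponentsWithStats(m)
    for i in range(1,n):
        if 20<st[i,4]<1200:
            u,v=ce[i];print(nm,ce[i],st[i,4],w(c,u,v,h=.1),w(c,u,v)[2])
for nm,c in(('t',t),('s',s)):
    caps(c,(103,170,190),(115,255,255),nm+'blue'); caps(c,(50,120,60),(75,255,255),nm+'green'); caps(c,(135,120,60),(155,255,255),nm+'purple')
print(w(t,*g((371,119),5.714,(200,205)),h=.1),w(s,353,207,h=.1))
```

```text
h30 [ 0.5248 -0.1327  0.066 ] [ 0.531 -0.138  0.066]
h25 [ 0.5349 -0.1714  0.066 ] [ 0.5413 -0.1771  0.066 ]
h20 [ 0.5448 -0.2103  0.066 ] [ 0.5513 -0.2151  0.066 ]
h15 [ 0.5546 -0.2484  0.066 ] [ 0.5613 -0.2536  0.066 ]
h10 [ 0.5648 -0.2872  0.066 ] [ 0.5711 -0.2922  0.066 ]
blk [ 0.5452 -0.2113  0.066 ] [[0.5497908544593916, -0.09889542313087553], [0.6030726957452784, -0.30853883947818], [0.540426166209217, -0.3231037983142357], [0.48756394959768956, -0.11459085589098726]]
blk [ 0.5506 -0.2148  0.066 ] [[0.4925051247309462, -0.11948671383599807], [0.5532441121400186, -0.10304014443625564], [0.609259836257545, -0.31026106829707123], [0.5475206592092732, -0.3264467449768155]]
tblue [278.812  157.6316] 133 [0.6623 0.1243 0.1   ] 0.014432811705755166
tblue [232.5981 170.7944] 107 [0.6362 0.2079 0.1   ] 0.0993011039907351
tblue [264.3889 225.3889] 54 [0.5362 0.147  0.1   ] 0.09660237150307527
tblue [200.0581 236.9651] 172 [0.5136 0.2614 0.1   ] 0.09953490724601455
tgreen [312.5444 255.7889] 90 [0.4826 0.0597 0.1   ] 0.10078709206163694
tpurple [280.0234 187.7734] 128 [0.6058 0.1206 0.1   ] 0.09739668601019236
tpurple [311.4828 193.8103] 116 [0.5954 0.0633 0.1   ] 0.09983889149266101
tpurple [262.5957 274.7447] 94 [0.4476 0.1476 0.1   ] 0.09974716100639913
sblue [369.   170.45] 60 [0.5199 0.255  0.1   ] 0.098533234022248
sblue [420.2931 203.8793] 58 [0.6418 0.2024 0.1   ] 0.09874471222513803
sblue [354.1304 205.3913] 23 [0.5435 0.1414 0.1   ] 0.09886422339937995
sblue [426.3774 275.9811] 106 [0.7127 0.0364 0.1   ] 0.013633833975250531
sgreen [302.5789 243.4421] 380 [0.5165 0.0106 0.1   ] 0.06080263198085034
spurple [310.5632 209.1191] 277 [0.4835 0.095  0.1   ] 0.06030972320844874
spurple [386.9626 246.4385] 374 [0.6355 0.0694 0.1   ] 0.0613872375887341
spurple [367.008  265.4947] 376 [0.6264 0.014  0.1   ] 0.060697155183186746
[0.5361 0.1468 0.1   ] [0.5438 0.1363 0.1   ]
```

The top and scene cameras disagree by about 7 mm. I'll settle it with the wrist camera above the vial.

```bash
cat >> h.py <<'E'
from scipy.spatial.transform import Rotation as R
def wcap():
    from plant import cams,monitor
    p=monitor.current_position();q=np.array(monitor.current_tool_rot())
    c=cams.capture('wrist');T=np.eye(4);T[:3,:3]=R.from_quat(q[[1,2,3,0]]).as_matrix();T[:3,3]=p
    c['view']=np.linalg.inv(T@c['hand_eye']);return c
E
python3 - <<'E'
from plant import bot,kin,cams,monitor
from h import *
np.set_printoptions(precision=4,suppress=True)
bot.move_pose([.50,.144,.27],[0,0,1,0])
bot.command_gripper(.04)
c=wcap();pickle.dump(c,open('w1.pkl','wb'));cv2.imwrite('pics/w1.png',c['img'])
print(c['hand_eye'],c['fovy'],c['cx'],c['cy'],monitor.current_joints(),monitor.current_time_s(),monitor.current_position())
E
```

```text
[[ 0.0007 -0.9522 -0.3056  0.0783]
 [ 1.      0.0006  0.0006 -0.0006]
 [-0.0004 -0.3056  0.9522 -0.1279]
 [ 0.      0.      0.      1.    ]] 71.35155051647702 316.8420919023166 241.62389687767958 [-0.2243  0.598  -0.2113  1.6404  0.149   0.9191  1.0802] 2.3583 [0.5   0.144 0.27 ]
```

View pics/w1.png

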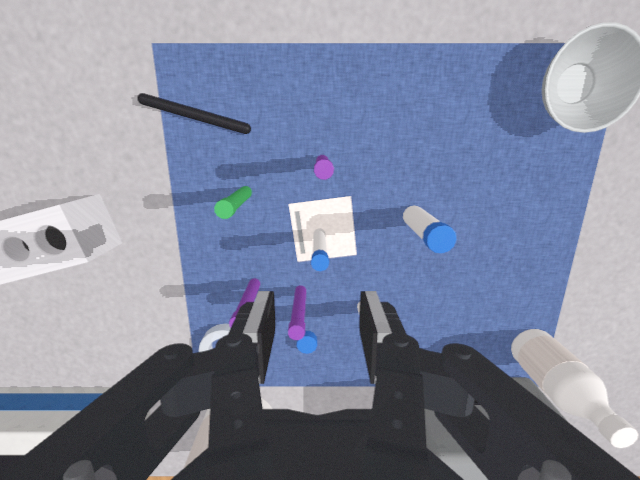

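In the wrist view the slip vial's cap is at (320,261), vial25's at (440,237), and the well-block edge is at left.

Run:
```python
from h import *
np.set_printoptions(precision=4,suppress=True)
for n in('w1','top','scene'):
    c=pickle.load(open(n+'.pkl','rb'))
    f=240/np.tan(np.radians(c['fovy'])/2);T=np.linalg.inv(c['view'])
    v,u=np.mgrid[:480,:640];z=c['z_map']
    P=np.stack([(u-c['cx'])/f*z,(v-c['cy'])/f*z,z],-1)@T[:3,:3].T+T[:3,3]
    hsv=cv2.cvtColor(c['img'],cv2.COLOR_BGR2HSV)
    hsv_ok=cv2.inRange(hsv,(102,165,130),(116,255,255))
    k,l,st,ce=cv2.connectedComponentsWithStats(hsv_ok)
    for i in range(1,k):
        if 15<st[i,4]<1500:
            p=P[(l==i)];top=p[p[:,2]>np.percentile(p[:,2],90)-.004]
            print(n,ce[i],st[i,4],(top.min(0)+top.max(0))/2,np.median(p,0),w(c,*ce[i],h=.1))
    slip=cv2.inRange(hsv,(0,0,170),(180,50,255))
    m=(np.abs(P[...,2])<.02)&(abs(P[...,0]-.54)<.06)&(abs(P[...,1]-.14)<.06)&(slip>0);print('slip',P[m].min(0),P[m].max(0),P[m].mean(0))
    m=(np.abs(P[...,2]-.066)<.008)&(abs(P[...,0]-.55)<.1)&(abs(P[...,1]+.21)<.15);print('block top',(P[m].mean(0) if m.any() else 0), m.sum())
```

```text
w1 [439.2658 237.2738] 745 [0.4748 0.2083 0.247 ] [0.5132 0.2582 0.0992] [0.5129 0.2578 0.1   ]
w1 [319.6179 260.4679] 280 [0.4844 0.1462 0.2471] [0.5366 0.1467 0.0991] [0.5361 0.1463 0.1   ]
w1 [307.3398 342.7443] 309 [0.5619 0.1304 0.2045] [0.6873 0.1319 0.0141] [0.6274 0.1339 0.1   ]
slip [ 0.4918  0.1088 -0.0028] [0.5754 0.1933 0.02  ] [0.5297 0.1523 0.0006]
block top [ 0.5318 -0.1477  0.0645] 4158
top [279.0604 158.2013] 149 [0.6869 0.1309 0.0152] [0.6871 0.1308 0.0139] [0.6612 0.1238 0.1   ]
top [232.873  171.0714] 126 [0.6352 0.2075 0.1003] [0.6358 0.2072 0.0991] [0.6356 0.2074 0.1   ]
top [264.4912 225.4211] 57 [0.4696 0.1023 0.5457] [0.5367 0.1463 0.0998] [0.5361 0.1468 0.1   ]
top [200.371  237.1667] 186 [0.4608 0.1629 0.5454] [0.5134 0.261  0.0993] [0.5132 0.2608 0.1   ]
slip [ 0.49    0.1113 -0.0047] [0.574  0.1952 0.0165] [0.5301 0.1534 0.0005]
block top [ 0.5452 -0.2161  0.065 ] 3372
scene [368.6222 170.6333] 90 [ 0.6704 -0.1313  0.3695] [0.5181 0.2569 0.0982] [0.5195 0.2541 0.1   ]
scene [420.1772 204.4684] 79 [ 0.7339 -0.1605  0.3696] [0.6417 0.2028 0.0985] [0.6422 0.2007 0.1   ]
scene [353.5    205.4583] 48 [ 0.6847 -0.1922  0.3698] [0.5422 0.1424 0.0982] [0.5427 0.1407 0.1   ]
scene [426.2    276.5429] 140 [ 0.7584 -0.1975  0.3272] [0.6931 0.1257 0.0134] [0.7129 0.0352 0.1   ]
slip [ 0.4937  0.1066 -0.0038] [0.5755 0.1905 0.0184] [ 0.5323  0.1471 -0.0004]
block top [ 0.5549 -0.2318  0.0644] 6554
```

Run:
```python
from plant import bot,kin,cams,monitor
from h import *
np.set_printoptions(precision=4,suppress=True)
bot.move_pose([.518,-.248,.27],[0,0,1,0])
bot.sleep(.2)
c=wcap();pickle.dump(c,open('w2.pkl','wb'))
cv2.imwrite('pics/w2.png',cv2.resize(c['img'][150:350,200:467],(800,600),interpolation=3))
print(monitor.current_joints(),monitor.current_time_s(),monitor.current_position(),monitor.current_wrist_force())
```

```text
[ 0.5155  0.685  -0.2513  1.4439  0.1838  1.0357  1.7966] 4.0667 [ 0.5183 -0.2473  0.2701] [-0.8524  0.5452 -0.1575]
```

View pics/w2.png

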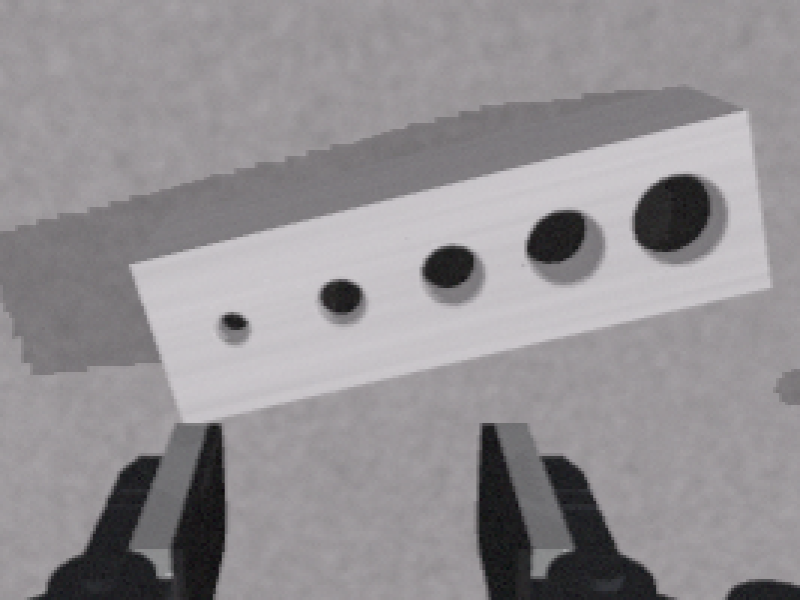

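The 15 mm well mouth is at (342,302) in this enlarged wrist crop. Next I'll compute its position and grasp the vial.

Run:
```python
from plant import bot,kin,cams,monitor
from h import *
np.set_printoptions(precision=4,suppress=True)
c=pickle.load(open('w2.pkl','rb'))
for p in[(233,328),(342.5,302),(453,275),(565,246),(680,219)]:
    u,v=(np.array(p)+.5)/[2.996,3]-.5+[200,150]; print(w(c,u,v,h=.066))
bot.move_pose([.5358,.1463,.19],[0,0,1,0])
bot.move_straight([.5358,.1463,.060],.1)
print('pos',monitor.current_position(),monitor.current_wrist_force())
bot.command_gripper(0.0,60)
print('gap',monitor.current_finger_gap(),monitor.current_finger_force(),monitor.current_wrist_force())
bot.move_straight([.5358,.1463,.22],.1)
print('gap',monitor.current_finger_gap(),monitor.current_wrist_force(),monitor.current_time_s())
c=wcap();pickle.dump(c,open('w3.pkl','wb'))
cv2.imwrite('pics/w3.png',c['img'])
```

```text
[ 0.566  -0.2893  0.066 ]
[ 0.5562 -0.2505  0.066 ]
[ 0.5462 -0.212   0.066 ]
[ 0.5356 -0.1738  0.066 ]
[ 0.526  -0.1351  0.066 ]
pos [0.5361 0.1464 0.0605] [-1.2352 -0.667   0.9713]
gap 0.01362352067290797 58.254369366914034 [-0.2445  0.3358  4.757 ]
gap 0.01400289635309518 [-0.1614  0.1345 -0.1567] 9.1083
```

View pics/w3.png

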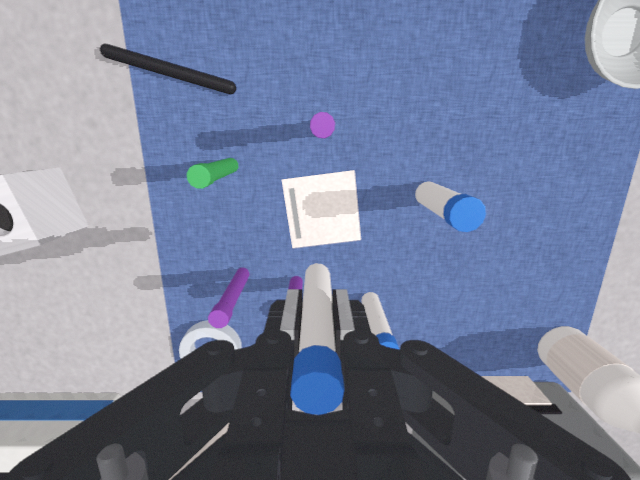

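The vial is held upright between the pads, with its foot at about (318,275). I'll move it over the well and lower it under force guard.

```bash
cat >> h.py <<'E'
def F():
    from plant import bot,monitor
    a=[]
    for _ in range(4): a.append(monitor.current_wrist_force()); bot.sleep(.01)
    return np.mean(a,0)
E
python3 - <<'E'
from plant import bot,kin,cams,monitor
from h import *
np.set_printoptions(precision=4,suppress=True)
X,Y=.5560,-.2503
bot.move_pose([X,Y,.22],[0,0,1,0])
bot.move_straight([X,Y,.131],.08); bot.sleep(.3)
f0=F();print('f0',f0,monitor.current_position(),monitor.current_time_s())
z=.131
while z>.119:
    z-=.001;bot.move_straight([X,Y,z],.02);f=F()-f0
    print(round(z,4),f,monitor.current_position())
    if f[2]>2.5 or np.hypot(*f[:2])>5: break
print(monitor.current_time_s(),monitor.current_finger_gap())
np.save('f0.npy',f0)
E
```

```text
f0 [-0.0212 -0.7506 -0.2577] [ 0.556  -0.2503  0.1311] 12.225
0.13 [ 0.2399  1.0109 -0.118 ] [ 0.556  -0.2503  0.1299]
0.129 [ 0.1353  0.8522 -0.0334] [ 0.556  -0.2503  0.129 ]
0.128 [0.0438 0.2714 0.0883] [ 0.556  -0.2503  0.128 ]
0.127 [-0.1004  0.7359 -0.064 ] [ 0.556  -0.2503  0.1269]
0.126 [ 0.109   0.7749 -0.2087] [ 0.556  -0.2503  0.126 ]
0.125 [-0.5474  0.715   2.0298] [ 0.556  -0.2504  0.1251]
0.124 [-2.2284 -0.7311 -1.2035] [ 0.5557 -0.2504  0.1238]
0.123 [-3.5763 -0.619  -0.5481] [ 0.5557 -0.2504  0.1229]
0.122 [-4.8483 -1.4829  0.5177] [ 0.5558 -0.2504  0.1219]
14.775 0.013875991849842225
```

The foot entered over the chamfer and the wall pushes it toward -x. I'll keep lowering with lateral compliance.

```bash
cat > go.py <<'E'
from plant import bot,kin,cams,monitor
from h import *
np.set_printoptions(precision=4,suppress=True)
f0=np.load('f0.npy');X,Y=.5560,-.2503;z=.122
for i in range(5):
    f=F()-f0
    if np.hypot(*f[:2])<1.5: break
    X+=.00015*f[0];Y+=.00015*f[1]*(abs(f[1])>1.);bot.move_straight([X,Y,z],.03)
print('relax',X,Y,F()-f0,monitor.current_position())
while z>.078 and monitor.current_time_s()<40:
    f=F()-f0
    print(round(z,4),round(X,4),round(Y,4),f)
    if f[2]>9 or np.hypot(*f[:2])>8: break
    X+=.0001*f[0]*(abs(f[0])>.8);Y+=.0001*f[1]*(abs(f[1])>1)
    z-=.001;bot.move_straight([X,Y,z],.02)
print(monitor.current_position(),monitor.current_time_s(),monitor.current_finger_gap())
np.save('s.npy',[X,Y,z])
E
python3 go.py
```

```text
relax 0.555226844429732 -0.2504775558219536 [-1.4109 -0.256  -0.6161] [ 0.5554 -0.2504  0.122 ]
0.122 0.5552 -0.2505 [-1.5992 -0.3382 -0.9373]
0.121 0.5551 -0.2505 [-0.6538  0.3311 -0.3948]
0.12 0.5551 -0.2505 [-0.4802  0.1656 -0.0776]
0.119 0.5551 -0.2505 [-0.1383  0.7928 -0.3248]
0.118 0.5551 -0.2505 [-0.2363  0.4023 -0.2176]
0.117 0.5551 -0.2505 [ 0.2773  0.7526 -0.1981]
0.116 0.5551 -0.2505 [0.3905 1.1967 2.0035]
0.115 0.5551 -0.2504 [-0.2573 -0.0574  3.0744]
0.114 0.5551 -0.2504 [ 0.4711 -0.3164  2.6562]
0.113 0.5551 -0.2504 [ 0.5301 -0.5369  2.2591]
0.112 0.5551 -0.2504 [ 1.0429 -0.6318  2.1001]
0.111 0.5552 -0.2504 [ 0.3309 -0.4751  2.2749]
0.11 0.5552 -0.2504 [-0.3968 -0.5668  1.771 ]
0.109 0.5552 -0.2504 [-0.4425 -0.3508  2.0207]
0.108 0.5552 -0.2504 [-0.5904 -1.0623  2.0318]
0.107 0.5552 -0.2505 [-0.4226 -0.112   2.3791]
0.106 0.5552 -0.2505 [-0.3918  0.4011  2.4467]
0.105 0.5552 -0.2505 [-0.3793  0.4686  1.89  ]
0.104 0.5552 -0.2505 [-0.329   0.9774  2.5249]
0.103 0.5552 -0.2505 [-0.3094  0.4097  2.2046]
0.102 0.5552 -0.2505 [-1.4422  1.2704  8.1903]
0.101 0.555 -0.2503 [-2.3008  0.9376 11.2124]
[ 0.5552 -0.2504  0.1014] 21.1083 0.01430355284189304
```

The plate was met about 10 mm down and the stop about 24 mm down. Now I'll press gently to about 15 N and hold.

Run:
```python
from plant import bot,kin,cams,monitor
from h import *
np.set_printoptions(precision=4,suppress=True)
f0=np.load('f0.npy');X,Y,z=np.load('s.npy')
for i in range(12):
    f=F()-f0; print(round(z,4),f)
    if f[2]>14.2: break
    z-=.0003;bot.move_straight([X,Y,z],.01)
for i in range(5): bot.sleep(.15);print(F()-f0)
print(monitor.current_position(),monitor.current_time_s(),monitor.current_finger_gap())
np.save('s.npy',[X,Y,z])
```

```text
0.101 [-2.1134  0.9274 11.0343]
0.1007 [-2.2384  0.5207 13.2559]
0.1004 [-2.9364  0.9389 13.629 ]
0.1001 [-3.2046  1.2032 15.2554]
[-3.4338  1.485  15.4494]
[-2.8367  0.9769 15.1724]
[-2.8317  1.2129 15.6993]
[-2.9931  1.6255 14.9643]
[-3.0499  1.0369 15.6192]
[ 0.5553 -0.2505  0.1008] 22.9083 0.013975321806405703
```

It held at about 15 N for 0.9 s. I'll ease off, release and retreat.

Run:
```python
from plant import bot,kin,cams,monitor
from h import *
np.set_printoptions(precision=4,suppress=True)
f0=np.load('f0.npy');X,Y,z=np.load('s.npy')
z+=.002;bot.move_straight([X,Y,z],.01);print(F()-f0)
bot.command_gripper(.045)
print(monitor.current_finger_gap(),F()-f0)
bot.move_straight([X,Y,.24],.1)
bot.move_straight([X-.045,Y,.25],.1);bot.sleep(.3)
c=wcap();pickle.dump(c,open('w4.pkl','wb'));t=cams.capture('top')
cv2.imwrite('pics/end.png',np.hstack([cv2.resize(c['img'],(400,300)),cv2.resize(t['img'][130:310,170:530],(400,300))]))
f=240/np.tan(np.radians(c['fovy'])/2);T=np.linalg.inv(c['view'])
for n,c in(('w',c),('t',t)):
  m=cv2.inRange(cv2.cvtColor(c['img'],cv2.COLOR_BGR2HSV),(102,165,130),(116,255,255))
  k,l,st,ce=cv2.connectedComponentsWithStats(m)
  for i in range(1,k):
    if 20<st[i,4]<1500: print(n,ce[i],st[i,4],w(c,*ce[i]))
print(monitor.current_time_s())
```

```text
[-1.6682  0.4973  8.6896]
0.045160307354023745 [0.2383 0.5777 0.0238]
w [317.4142 299.9837] 367 [ 0.5557 -0.2502  0.1418]
w [615.3681 347.0619] 307 [0.6888 0.1288 0.0145]
t [279.034  158.1156] 147 [0.6872 0.1309 0.0133]
t [232.8197 170.9836] 122 [0.6365 0.2079 0.0975]
t [489.5536 213.8036] 56 [ 0.5551 -0.2444  0.1436]
t [200.3936 237.1064] 188 [0.5133 0.2607 0.1004]
26.2667
```

View pics/end.png

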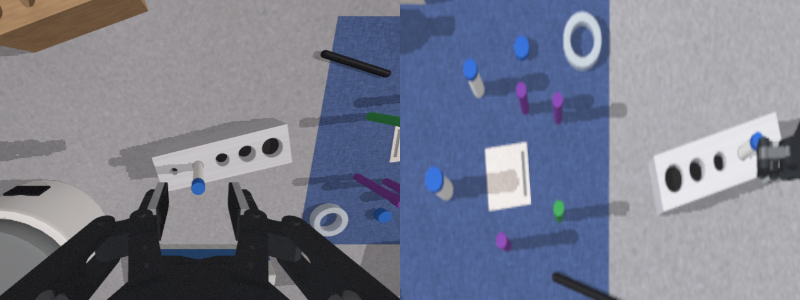

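The vial stands in the 15 mm well (cap top at z ≈ 0.142, foot about 24 mm deep). The other two vials haven't moved, and the gripper is clear.

```bash
python3 -c "
from plant import bot
print(bot.hand_in())"
```

```text
the job is handed in; nothing more can be done
None
```

I pressed the 15 mm vial home in the 15 mm well, holding about 15 N for roughly 0.9 s, then released it upright about 24 mm deep with the other two vials unmoved. The job is handed in, but no verdict came back.

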